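# Change the pump over to the fresh line with two toggle valves

### The arm

A 6-joint arm with a two-finger parallel gripper is mounted at the origin on the work surface. World frame = base frame: x ahead of the robot, y to its left, z up, the work surface at z = 0. Lengths are in m, angles in rad, forces in N, time in s.
With the tool pointing down it reaches from about 0.35 to 0.775 m from the base axis. Payload 5.5 kg.
Tool frame: the origin (TCP) lies between the finger pads; the fingertips stand 19 mm ahead of it and the grasp point (between the pads) is the TCP (env.tcp_to_tips is the distance from the TCP to the fingertips, in m); z points along the fingers, y is the direction in which the jaws open and shut (so a half turn about z gives the same grasp; the last joint's range is limited). The gripper opens to 85 mm and grips with 20 to 120 N. Pads are 22 mm wide; open, the fingers measure 114 mm over their backs; the gripper's body (76 mm by 85 mm) begins 54 mm behind the grasp point. The pads swing forward as they close: fully open they stand 13 mm farther back than shut.
Start: joints at [1.066, 0.313, 0.046, 1.304, 0, 1.431], TCP at [0.205, 0.537, 0.25] pointing down, gripper open.
Joint ranges: [-2.76, 2.76], [-0.86, 1.69], [-1.03, 1.26], [-2.2, 2.34], [-1.47, 1.5], [-3.14, 3.14]. Speed limits (rad/s): [2.57, 2.57, 3.14, 3.14, 3.14, 3.14].

### API

Orientations are given as a unit quaternion [w, x, y, z].
In Python, from workcell import env, eyes, job gives the robot as it stands. The module is installed in compiled form; this text tells all that it offers.
- The arm moves only by the tool move_arm, never from a script. Its argument "commands" is a list of rows, each a list of 3 entries, a list of its own where there are three numbers: the shift along the world's x, y, z as a fraction of full scale, then the turn, a rotation vector about the world's x, y, z as a fraction of full scale, then the gripper command: -1 is shut, 1 is fully open, values between are in proportion. In form: [[[x, y, z], [wx, wy, wz], gripper], ...]. A call has 1 to 5 rows; each row shifts and turns the commanded pose from where the row before left it; what a row does not reach is not made up. Full scale, the value 1, is 0.04 m for a shift and 8 degrees for a turn. A row lasts 1/10 s, in which the tool goes at most 50 mm and 8.59 degrees, less where a joint would pass 70% of its speed; a pose out of reach is approached as far as the arm can. A call with a number of a shift or a turn outside -1 to 1 is refused whole. A call with a gripper value outside its range is refused whole. The fingers move at their own pace and stop on an object; "newtons" is the grip in N (left out, the last holds). Time passes only in rows, so rows that do not move let the fingers close. It gives the time, the measured TCP pose, the force and the opening at its end, in the units of the state.
- env.get_state(): the state, without advancing time (a new reading comes with each control period).
- eyes.read_camera(name): name is "scene" or "top"; returns a dict with "frame" (480x640x3 uint8, red, green, blue), "mtx" (3x3 intrinsics, pixels), "k1" (the pictures are not rectified: a ray, as slopes to the right and down, at radius r is drawn at 1 + k1 r^2 times it, then the intrinsics apply), "camera_from_world" (4x4, takes a point from world to camera coordinates). Camera axes: x right, y down, z forward; pixel columns grow to the right and rows downward; lengths in m; the calibration is good to about 2 mm. A picture is of the moment at which its call begins. There is no depth.
- job.hand_in(): hands the job in, once; it reports no verdict.
The state is a dict: "clock": time; "joint_pos": joint angles; "qvel": joint speeds; "tau": joint torques, N m; "tcp_pos": TCP position; "orientation": TCP orientation; "wrist_force": force on the tool from outside, world axes, zero at the start; "ft_torque": the same for the moment, N m; "finger_gap": finger opening in m.
Only numpy, scipy, OpenCV 4.12 (cv2) and the standard library are available. Lean on these libraries where they do the work, as an engineer would, in place of code of your own. Each camera call takes 0.05 s, during which the arm holds its last target.

### The job

Change the pump over to the fresh line without starving it: first push the blue-knobbed toggle lever over to the green end of its stand (open) until it snaps, and only then push the yellow-knobbed lever over to the red end of its stand (shut). Push the levers with the fingertips only; do not lift, tip or shove the valve stands. Leave the black-knobbed valve shut and the glassware where it stands.

Things in the scene. Friction and masses are not known exactly. Their poses are not given: they have to be found in the camera images.
- blue_stand: Loose, heavy (about 1.5 kg) valve stand whose lever has a blue ball knob. Steel plate 130 x 90 x 12 mm with an aluminium valve body 60 x 46 mm on it, up to 42 mm high, a 24 mm thick steel pivot bush across its top (highest point 54 mm) and thin brass pipe stubs at the two sides (+y, -y). Origin: centre of the plate's underside, on the bench; z up; its x axis points to the end of the plate with the green strip (open), -x to the end with the red strip (shut).
- blue_knob (a point): Centre of the blue ball knob, 26 mm in diameter, on the end of a 10 mm thick steel lever. The lever swings in the stand's x-z plane about a pivot 42 mm above the bench over the stand's origin; knob centre is 72 mm from the pivot, so it rests 38 mm to the red or the green side of the origin at 103 mm above the bench and passes 114 mm when upright.
- blue_lever (a joint): Angle of the lever with the blue knob, rad: 0 = fully over to the red end (shut), 0.55 = upright, 1.1 = fully over to the green end (open). An over-centre spring holds it in either end position: about 4 N sideways at the knob starts it, less towards upright; past upright it snaps to the other stop by itself. Starts shut.
- yellow_stand: Loose, heavy (about 1.5 kg) valve stand whose lever has a yellow ball knob. Steel plate 130 x 90 x 12 mm with an aluminium valve body 60 x 46 mm on it, up to 42 mm high, a 24 mm thick steel pivot bush across its top (highest point 54 mm) and thin brass pipe stubs at the two sides (+y, -y). Origin: centre of the plate's underside, on the bench; z up; its x axis points to the end of the plate with the green strip (open), -x to the end with the red strip (shut).
- yellow_knob (a point): Centre of the yellow ball knob, 26 mm in diameter, on the end of a 10 mm thick steel lever. The lever swings in the stand's x-z plane about a pivot 42 mm above the bench over the stand's origin; knob centre is 72 mm from the pivot, so it rests 38 mm to the red or the green side of the origin at 103 mm above the bench and passes 114 mm when upright.
- yellow_lever (a joint): Angle of the lever with the yellow knob, rad: 0 = fully over to the red end (shut), 0.55 = upright, 1.1 = fully over to the green end (open). An over-centre spring holds it in either end position: about 4 N sideways at the knob starts it, less towards upright; past upright it snaps to the other stop by itself. Starts open.
- black_stand: Loose, heavy (about 1.5 kg) valve stand whose lever has a black ball knob. Steel plate 130 x 90 x 12 mm with an aluminium valve body 60 x 46 mm on it, up to 42 mm high, a 24 mm thick steel pivot bush across its top (highest point 54 mm) and thin brass pipe stubs at the two sides (+y, -y). Origin: centre of the plate's underside, on the bench; z up; its x axis points to the end of the plate with the green strip (open), -x to the end with the red strip (shut).
- black_knob (a point): Centre of the black ball knob, 26 mm in diameter, on the end of a 10 mm thick steel lever. The lever swings in the stand's x-z plane about a pivot 42 mm above the bench over the stand's origin; knob centre is 72 mm from the pivot, so it rests 38 mm to the red or the green side of the origin at 103 mm above the bench and passes 114 mm when upright.
- black_lever (a joint): Angle of the lever with the black knob, rad: 0 = fully over to the red end (shut), 0.55 = upright, 1.1 = fully over to the green end (open). An over-centre spring holds it in either end position: about 4 N sideways at the knob starts it, less towards upright; past upright it snaps to the other stop by itself. Starts shut and stays shut.
- amber_bottle_mid (a point): Bystander: loose amber glass bottle with white cap and paper band, 60 mm in diameter, 115 mm tall; the point lies on its axis, 58 mm above its underside. z is its own axis.
- capped_jar_mid (a point): Bystander: loose clear glass jar with red lid, 56 mm in diameter, 75 mm tall; the point lies on its axis, 38 mm above its underside. z is its own axis.
- beaker_mid (a point): Bystander: loose open clear glass beaker, 60 mm in diameter, 70 mm tall; the point lies on its axis, 35 mm above its underside. z is its own axis.

How it is judged:
By the outcome, as a careful person would: the job done as asked, in the order asked, and still so for the second after the job is handed in, with the robot touching nothing.
It also fails if it takes over 43 s, if anything falls off the work surface, if the arm or the gripper's body presses on something with over 40 N, if the wrist force passes 120 N, or if a joint passes its speed limit or range.

## Working session

There is one attempt and no reset: what is moved stays moved. The work goes in short steps, Python scripts to look and compute and a tool call to move; the robot and the scene stay as the last step left them, time stands still between calls to the robot, and variables do not carry over. Pictures are saved under pics/ and viewed, and the job is handed in when it is done.

Besides the shell and the picture viewer there is one more tool, called after "Call:" as a command line: name --argument value ..., lists and objects as JSON in quotes. move_arm: Moves the arm, as the interface text tells. Its arguments: {"type":"object","properties":{"commands":{"type":"array","items":{"type":"array"}},"newtons":{"type":"number"}},"required":["commands"]}

```bash
mkdir -p pics; cat > h.py <<'E'
import numpy as np, cv2
from workcell import env, eyes, job
def snap(n,tag):
    d=eyes.read_camera(n); cv2.imwrite(f'pics/{tag}.png',d['frame'][:,:,::-1]); np.savez(f'pics/{tag}.npz',**{k:np.array(v) for k,v in d.items()}); return d
def load(tag): return dict(np.load(f'pics/{tag}.npz'))
def back(d,px,z):
    K=d['mtx'];k1=float(d['k1']);T=d['camera_from_world']
    u=np.array([(px[0]-K[0,2])/K[0,0],(px[1]-K[1,2])/K[1,1]])
    s=u.copy()
    for _ in range(20): s=u/(1+k1*(s@s))
    R=T[:3,:3];t=T[:3,3]; c=-R.T@t; r=R.T@np.array([s[0],s[1],1])
    return c+r*(z-c[2])/r[2]
def proj(d,p):
    K=d['mtx'];k1=float(d['k1']);T=d['camera_from_world']
    q=T[:3,:3]@np.array(p)+T[:3,3]; s=q[:2]/q[2]; s=s*(1+k1*(s@s))
    return np.array([K[0,0]*s[0]+K[0,2],K[1,1]*s[1]+K[1,2]])
E
python3 - <<'E'
from h import *
snap('top','top0'); d=snap('scene','scene0')
print(env.get_state())
for t in('top0','scene0'):
    d=load(t);T=d['camera_from_world'];print(-T[:3,:3].T@T[:3,3],T[:3,:3],d['mtx'],d['k1'])
E
```

```text
{'clock': 0.1, 'joint_pos': array([ 1.06639228e+00,  3.13934593e-01,  4.51179983e-02,  1.30362693e+00,
       -2.98234233e-05,  1.43117696e+00]), 'qvel': array([ 0.000986  , -0.00076652,  0.00462062,  0.0009633 , -0.0008974 ,
        0.00054495]), 'tau': array([ 1.92698142e-03, -4.81724310e+01,  2.99244851e+01,  1.28314801e-02,
       -1.30294079e-04, -5.84596094e-06]), 'tcp_pos': array([0.20495031, 0.5367796 , 0.24950314]), 'orientation': array([-2.46504181e-04,  1.81382675e-01,  9.83412247e-01, -7.85987336e-04]), 'wrist_force': array([ 0.78664628, -0.46506325, -0.36956561]), 'ft_torque': array([ 0.01717511, -0.01825018, -0.00417136]), 'finger_gap': 0.08544691581950169}
[0.45362856 0.00963467 1.11555984] [[-0.01484954 -0.99984621  0.00932982]
 [-0.98170104  0.01280714 -0.18999747]
 [ 0.18984876 -0.01198047 -0.98174025]] [[559.29774817   0.         314.94516195]
 [  0.         559.29774817 242.57840185]
 [  0.           0.           1.        ]] -0.16671389668300715
[1.05740476 0.47088978 1.0965223 ] [[-0.76969067  0.63833924  0.00996453]
 [ 0.5404805   0.65984399 -0.52200263]
 [-0.33978979 -0.39639492 -0.85288567]] [[540.08239037   0.         319.07404126]
 [  0.         540.08239037 241.07696748]
 [  0.           0.           1.        ]] 0.033026923723504034
```

View pics/top0.png

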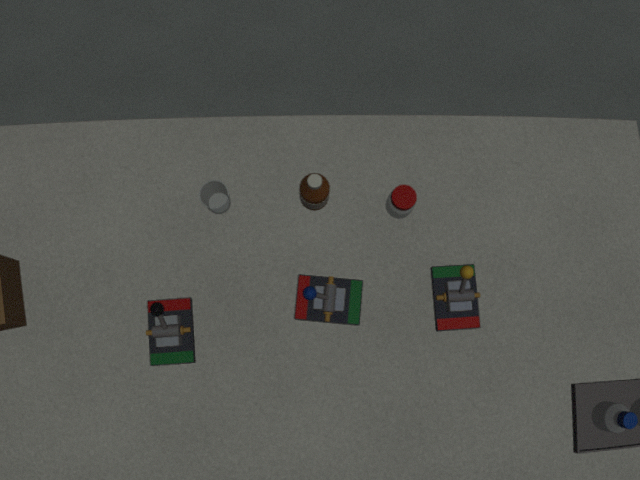

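View pics/scene0.png

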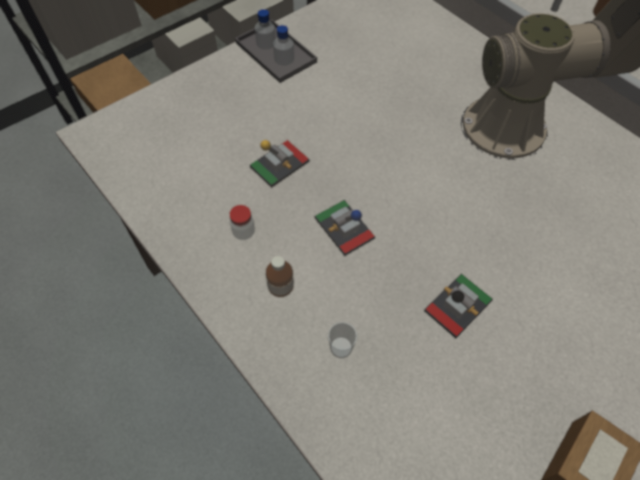

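```bash
python3 - <<'E'
from h import *
a=cv2.imread('pics/top0.png'); b=cv2.imread('pics/scene0.png')
def c(im,x,y,w=90,h=90): return cv2.resize(np.clip(im[y:y+h,x:x+w].astype(float)*1.8,0,255).astype('uint8'),(390,390),interpolation=cv2.INTER_CUBIC)
o=np.hstack([c(a,285,255),c(a,410,255)]);cv2.imwrite('pics/z1.png',o)
o=np.hstack([c(b,300,180),c(b,235,120)]);cv2.imwrite('pics/z2.png',o)
E
```

```text
(no output)
```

View pics/z1.png

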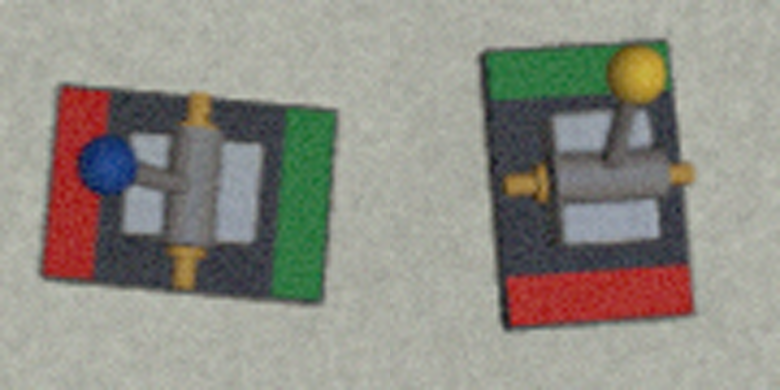

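View pics/z2.png

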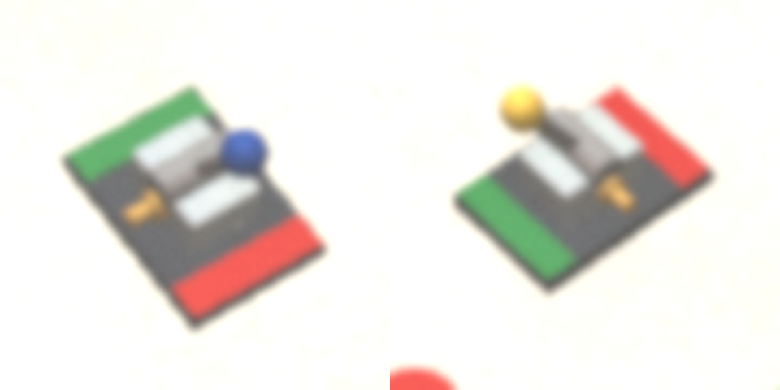

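```bash
cat > fit.py <<'E'
from h import *
from scipy.optimize import least_squares
s=390/90
def U(l,o): return [(o[0]+(x+.5)/s-.5,o[1]+(y+.5)/s-.5) for x,y in l]
T=load('top0');S=load('scene0')
# order: (+x,+y),(+x,-y),(-x,+y),(-x,-y), knob
obs={'blue':(U([(337,110),(322,300),(60,87),(43,277),(107,165)],(285,255)),U([(64,160),(193,88),(194,319),(325,247),(243,151)],(300,180)),-1),
'yellow':(U([(95,52),(277,42),(117,324),(303,312),(248,74)],(410,255)),U([(159,284),(65,200),(324,178),(226,88),(131,108)],(235,120)),1)}
loc=[(65,45,12),(65,-45,12),(-65,45,12),(-65,-45,12)]
def pts(p,k):
    c,n=np.cos(p[2]),np.sin(p[2]);R=np.array([[c,-n,0],[n,c,0],[0,0,1]])
    return [R@(np.array(l)/1000)+[p[0],p[1],0] for l in loc+[(38*k,0,103)]]
for n,(a,b,k) in obs.items():
    # check handedness: yellow stand x=+Xw, y=+Yw(left)
    def f(p): 
        P=pts(p,k)
        return np.concatenate([proj(T,q)-o for q,o in zip(P,a)]+[proj(S,q)-o for q,o in zip(P,b)])
    i=back(T,np.mean(a[:4],0),.012)
    r=least_squares(f,[i[0],i[1],-1.57 if n=='blue' else 0],loss='soft_l1')
    print(n,r.x,'knob',pts(r.x,k)[4],'axis',np.cos(r.x[2]),np.sin(r.x[2]));print(f(r.x).reshape(2,5,2).round(1).tolist())
for n,px,z in (('amber cap',(315,180),.115),('jar',(404,196),.075),('beaker',(214,190),.07),('black',(157,309),.103)): print(n,back(T,px,z))
E
python3 fit.py
```

```text
blue [ 0.55236192 -0.02861708 -1.67409505] knob [0.5562803  0.00918035 0.103     ] axis -0.10311511537234595 -0.9946694289972663
[[[0.4, -0.2], [0.4, 1.2], [-0.8, -0.7], [-1.1, 0.7], [-0.2, 0.4]], [[-1.3, -0.9], [-0.7, -0.8], [-0.4, 1.2], [0.4, -0.3], [-0.1, 1.0]]]
yellow [ 0.55263158 -0.28327303  0.03724693] knob [ 0.59060523 -0.28185797  0.103     ] axis 0.9993064131678461 0.03723832168095411
[[[-0.9, -0.6], [0.4, -0.6], [-0.5, 1.5], [0.6, 1.3], [-0.9, 0.1]], [[-0.9, 0.5], [-1.4, -1.1], [-0.1, -1.5], [0.2, -0.5], [-0.1, 1.0]]]
amber cap [ 0.76607605 -0.00444459  0.115     ]
jar [ 0.74461909 -0.17717517  0.075     ]
beaker [0.76280379 0.19215686 0.07      ]
black [0.52962921 0.28762458 0.103     ]
```

Call:
move_arm --commands '[[[0.3,-0.4,0],[0,0,0.5],-1],[[0.6,-0.8,0],[0,0,0.5],-1],[[0.6,-0.8,0],[0,0,0.5],-1],[[0.6,-0.8,0],[0,0,0.5],-1],[[0.6,-0.8,0],[0,0,0.5],-1]]' --newtons 20

```text
clock: 0.6
tcp_pos: [0.3136, 0.3918, 0.2499]
orientation: [-0.0, 0.006, 1.0, -0.0]
wrist_force: [1.2, 0.6, -0.1]
finger_gap: 0.0121
```

Call:
move_arm --commands '[[[0.6,-0.8,0],[0,0,0],-1],[[0.6,-0.8,0],[0,0,0],-1],[[0.6,-0.8,0],[0,0,0],-1],[[0.6,-0.8,0],[0,0,0],-1],[[0.6,-0.8,0],[0,0,0],-1]]'

```text
clock: 1.1
tcp_pos: [0.4337, 0.2317, 0.2501]
orientation: [-0.0, 0.008, 1.0, -0.0]
wrist_force: [1.2, -0.0, 0.4]
finger_gap: -0.0002
```

```bash
python3 -c "
from h import *
print(env.get_state(),env.tcp_to_tips)"
```

```text
{'clock': 1.1, 'joint_pos': array([ 3.27152939e-01,  1.52405186e-01, -1.62425072e-01,  1.25643666e+00,
        1.19017737e-04,  3.42872029e-01]), 'qvel': array([-7.96868356e-01,  9.32546696e-02,  1.09549557e-01,  1.03446261e-02,
       -5.60537057e-04, -7.89257852e-01]), 'tau': array([  3.76838565, -40.12838244,  28.6916846 ,   0.37145524,
        -0.05624036,   0.82150826]), 'tcp_pos': array([0.4336594 , 0.23167707, 0.25005346]), 'orientation': array([-2.41779205e-04,  7.85947784e-03,  9.99969084e-01, -2.11598910e-05]), 'wrist_force': array([ 1.17221945, -0.01057754,  0.43778178]), 'ft_torque': array([0.00386698, 0.01337135, 0.0454072 ]), 'finger_gap': -0.00015710384036192747} 0.019
```

Call:
move_arm --commands '[[[0.64,-0.83,0],[0,0,0],-1],[[0.64,-0.83,0],[0,0,0],-1],[[0.64,-0.83,0],[0,0,0],-1],[[0.64,-0.83,0],[0,0,0],-1],[[0.64,-0.83,0],[0,0,0],-1]]'

```text
clock: 1.6
tcp_pos: [0.5617, 0.0656, 0.2499]
orientation: [-0.0, 0.008, 1.0, 0.0]
wrist_force: [0.0, 0.2, 0.6]
finger_gap: 0.0002
```

Call:
move_arm --commands '[[[0,0,-0.5],[0,0,0],-1],[[0,0,-0.8],[0,0,0],-1],[[0,0,-0.8],[0,0,0],-1],[[0,0,-0.7],[0,0,0],-1],[[0,0,-0.5],[0,0,0],-1]]'

```text
clock: 2.1
tcp_pos: [0.5597, 0.0671, 0.1157]
orientation: [-0.002, 0.008, 1.0, 0.0]
wrist_force: [0.8, 0.1, 0.4]
finger_gap: 0.0002
```

```bash
python3 - <<'E'
from h import *
a=snap('top','top1')['frame'][:,:,::-1];b=snap('scene','scene1')['frame'][:,:,::-1]
def c(im,x,y,w=130,h=130): return cv2.resize(np.clip(im[y:y+h,x:x+w].astype(float)*1.6,0,255).astype('uint8'),(390,390),interpolation=cv2.INTER_CUBIC)
cv2.imwrite('pics/z3.png',np.hstack([c(a,245,235),c(b,300,140)]))
print(env.get_state()['tcp_pos'],env.get_state()['wrist_force'])
E
```

```text
[0.55834437 0.06719426 0.11476763] [-0.23380086  1.20982237  0.26574575]
```

View pics/z3.png

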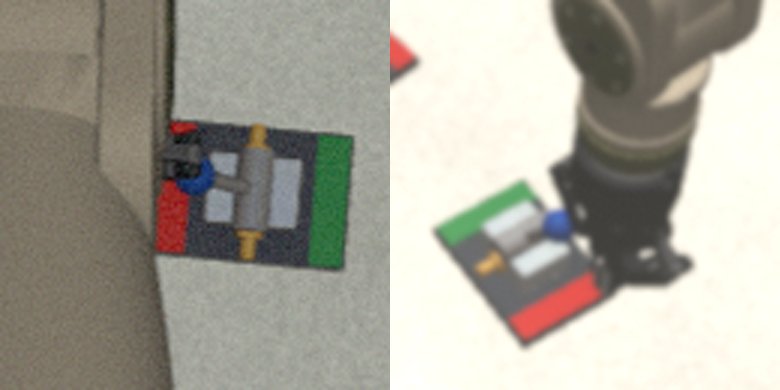

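```bash
python3 - <<'E'
from h import *
for t,o in (('top1',(245,235)),('scene1',(300,140))):
    d=load(t)
    for z in (.096,.115,.17,.2): print(t,z,((proj(d,(.5583,.0672,z))-o)*3).round()+([390,0] if t=='scene1' else [0,0]))
    print('knob',((proj(d,(.5563,.0092,.103))-o)*3).round())
E
```

```text
top1 0.096 [ 97. 173.]
top1 0.115 [ 95. 170.]
top1 0.17 [ 90. 160.]
top1 0.2 [ 86. 154.]
knob [192. 174.]
scene1 0.096 [607. 284.]
scene1 0.115 [609. 270.]
scene1 0.17 [617. 227.]
scene1 0.2 [621. 202.]
knob [167. 226.]
```

```bash
python3 - <<'E'
from h import *
T=load('top1');S=load('scene1')
for dy in (-.065,-.055,-.045,.045,.055,.065,):
  for z in (.115,.135,.155,.175): print(dy,z,((proj(T,(.5583,.0672+dy,z))-(245,235))*3).round(),((proj(S,(.5583,.0672+dy,z))-(300,140))*3).round()+[390,0])
a=cv2.imread('pics/top1.png');b=cv2.imread('pics/scene1.png')
c=lambda im,x,y:cv2.resize(np.clip(im[y:y+70,x:x+70].astype(float)*3,0,255).astype('uint8'),(390,390),interpolation=cv2.INTER_CUBIC)
cv2.imwrite('pics/z4.png',np.hstack([c(a,270,250),c(b,470-20-300+300,170) if 0 else c(b,350,180)]))
E
```

```text
-0.065 0.115 [204. 169.] [549. 213.]
-0.065 0.135 [204. 165.] [551. 197.]
-0.065 0.155 [204. 161.] [553. 181.]
-0.065 0.175 [205. 158.] [555. 164.]
-0.055 0.115 [187. 169.] [558. 221.]
-0.055 0.135 [187. 165.] [560. 206.]
-0.055 0.155 [187. 162.] [562. 190.]
-0.055 0.175 [187. 158.] [564. 173.]
-0.045 0.115 [171. 169.] [568. 230.]
-0.045 0.135 [170. 166.] [570. 215.]
-0.045 0.155 [170. 162.] [572. 198.]
-0.045 0.175 [169. 158.] [574. 182.]
0.045 0.115 [ 20. 171.] [652. 312.]
0.045 0.135 [ 17. 167.] [656. 297.]
0.045 0.155 [ 13. 164.] [659. 281.]
0.045 0.175 [  9. 160.] [663. 266.]
0.055 0.115 [  4. 171.] [662. 321.]
0.055 0.135 [ -0. 168.] [666. 306.]
0.055 0.155 [ -4. 164.] [669. 291.]
0.055 0.175 [ -8. 160.] [673. 275.]
0.065 0.115 [-13. 171.] [672. 330.]
0.065 0.135 [-17. 168.] [676. 316.]
0.065 0.155 [-21. 164.] [680. 301.]
0.065 0.175 [-26. 160.] [683. 285.]
```

View pics/z4.png

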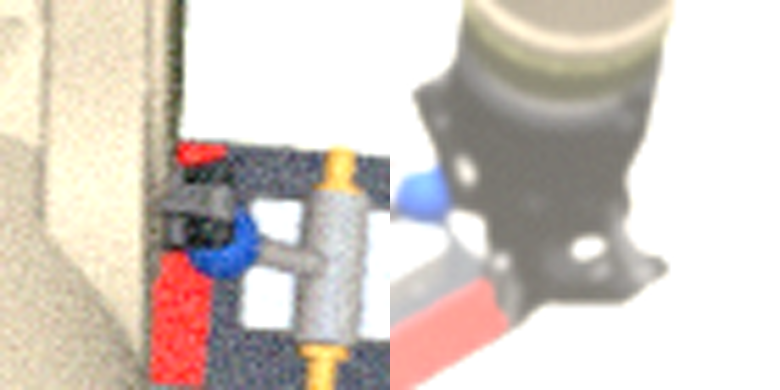

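Call:
move_arm --commands '[[[0,0,0],[0,0,1],-1],[[0,0,0],[0,0,1],-1],[[0,0,0],[0,0,1],-1],[[0,0,0],[0,0,1],-1],[[0,0,0],[0,0,1],-1]]'

```text
clock: 2.7
tcp_pos: [0.5618, 0.0672, 0.1197]
orientation: [0.001, -0.337, 0.941, -0.0]
wrist_force: [-0.0, -0.7, -0.5]
finger_gap: 0.0002
```

Call:
move_arm --commands '[[[0,0,0],[0,0,1],-1],[[0,0,0],[0,0,1],-1],[[0,0,0],[0,0,1],-1],[[0,0,0],[0,0,1],-1],[[0,0,0],[0,0,1],-1]]'

```text
clock: 3.2
tcp_pos: [0.5618, 0.0672, 0.1197]
orientation: [0.001, -0.639, 0.769, -0.0]
wrist_force: [0.2, 0.1, -0.5]
finger_gap: 0.0004
```

Call:
move_arm --commands '[[[0,0,0],[0,0,0.5],-1],[[0,0,0],[0,0,0],-1],[[0,0,0],[0,0,0],-1]]'

```text
clock: 3.5
tcp_pos: [0.5616, 0.0672, 0.1192]
orientation: [0.0, -0.663, 0.749, -0.0]
wrist_force: [-0.3, -0.6, 0.7]
finger_gap: -0.0002
```

```bash
python3 - <<'E'
from h import *
from scipy.spatial.transform import Rotation as R
s=env.get_state();print(s['tcp_pos'],s['joint_pos'],s['wrist_force']);q=s['orientation'];print(R.from_quat(np.r_[q[1:],q[0]]).as_matrix())
E
```

```text
[0.56163693 0.06721416 0.11921312] [-2.28098927e-02  3.66421138e-01 -2.09449710e-01  9.93838051e-01
  2.29281560e-05 -1.47142277e+00] [-0.2876503  -0.55662065  0.67825243]
[[-1.21879580e-01 -9.92544299e-01  1.08766775e-03]
 [-9.92544886e-01  1.21879650e-01 -1.87976636e-06]
 [-1.30698814e-04 -1.07978817e-03 -9.99999408e-01]]
```

Call:
move_arm --commands '[[[-0.035,-0.35,-0.05],[0,0,0],-1],[[-0.035,-0.35,-0.05],[0,0,0],-1],[[-0.015,-0.1,0],[0,0,0],-1],[[-0.015,-0.1,0],[0,0,0],-1],[[-0.015,-0.1,0],[0,0,0],-1]]'

```text
clock: 4.0
tcp_pos: [0.5576, 0.0283, 0.1154]
orientation: [0.003, -0.663, 0.748, 0.001]
wrist_force: [1.1, 7.9, 4.9]
finger_gap: -0.0001
```

Call:
move_arm --commands '[[[-0.01,-0.1,0],[0,0,0],-1],[[-0.01,-0.1,0],[0,0,0],-1],[[-0.01,-0.1,0],[0,0,0],-1]]'

```text
clock: 4.3
tcp_pos: [0.5559, 0.0152, 0.1149]
orientation: [0.001, -0.663, 0.748, -0.0]
wrist_force: [1.0, 3.2, 1.5]
finger_gap: -0.0002
```

Call:
move_arm --commands '[[[-0.01,-0.1,0],[0,0,0],-1],[[-0.01,-0.1,0],[0,0,0],-1],[[-0.01,-0.1,0],[0,0,0],-1],[[-0.01,-0.1,0],[0,0,0],-1],[[-0.01,-0.1,0],[0,0,0],-1]]'

```text
clock: 4.8
tcp_pos: [0.5529, -0.0055, 0.114]
orientation: [-0.001, -0.663, 0.749, 0.0]
wrist_force: [-0.5, -0.4, -0.7]
finger_gap: 0.0003
```

Call:
move_arm --commands '[[[-0.01,-0.1,0],[0,0,0],-1],[[-0.01,-0.1,0],[0,0,0],-1],[[0,0,0],[0,0,0],-1]]'

```text
clock: 5.1
tcp_pos: [0.5525, -0.0134, 0.1142]
orientation: [-0.0, -0.663, 0.749, 0.0]
wrist_force: [0.5, 0.4, 0.3]
finger_gap: 0.0001
```

```bash
python3 - <<'E'
from h import *
a=snap('top','top2')['frame'][:,:,::-1];b=snap('scene','scene2')['frame'][:,:,::-1]
def c(im,x,y,w=130,h=130): return cv2.resize(np.clip(im[y:y+h,x:x+w].astype(float)*1.6,0,255).astype('uint8'),(390,390),interpolation=cv2.INTER_CUBIC)
cv2.imwrite('pics/z5.png',np.hstack([c(a,265,235),c(b,280,140)]))
print(env.get_state()['tcp_pos'],env.get_state()['wrist_force'])
E
```

```text
[ 0.55253703 -0.01297831  0.11430534] [-0.49832312 -0.25153139 -0.52661736]
```

View pics/z5.png

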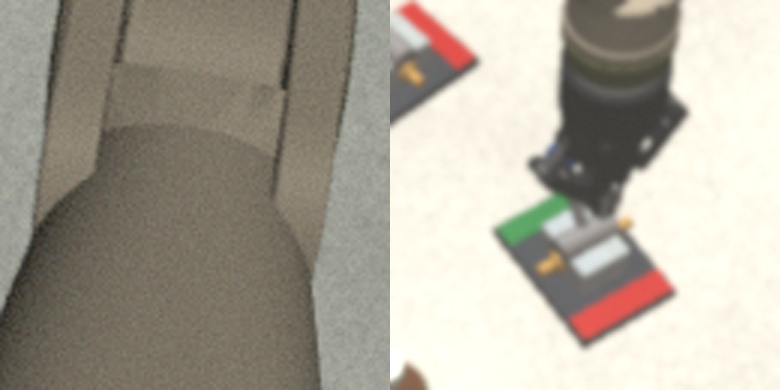

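Call:
move_arm --commands '[[[0,0.1,0.5],[0,0,0],-1],[[0,0,0.9],[0,0,0],-1],[[0,0,1],[0,0,0],-1],[[0,0,1],[0,0,0],-1]]'

```text
clock: 5.6
tcp_pos: [0.5522, -0.0085, 0.2516]
orientation: [-0.0, -0.663, 0.748, 0.0]
wrist_force: [0.6, 0.2, 0.0]
finger_gap: 0.0002
```

Call:
move_arm --commands '[[[0.23,-0.68,0],[0,0,-1],-1],[[0.23,-0.68,0],[0,0,-1],-1],[[0.23,-0.68,0],[0,0,-1],-1],[[0.23,-0.68,0],[0,0,-1],-1],[[0.23,-0.68,0],[0,0,-1],-1]]'

```text
clock: 6.1
tcp_pos: [0.5989, -0.1456, 0.2504]
orientation: [0.0, -0.365, 0.931, 0.0]
wrist_force: [0.4, -0.2, -0.0]
finger_gap: 0.0
```

Call:
move_arm --commands '[[[0.23,-0.68,0],[0,0,-1],-1],[[0.23,-0.68,0],[0,0,-1],-1],[[0.23,-0.68,0],[0,0,-1],-1],[[0.23,-0.68,0],[0,0,-1],-1],[[0.23,-0.68,0],[0,0,-1],-1]]'

```text
clock: 6.6
tcp_pos: [0.6449, -0.2816, 0.2502]
orientation: [-0.0, -0.024, 1.0, 0.0]
wrist_force: [1.0, -1.3, 0.3]
finger_gap: 0.0002
```

```bash
python3 - <<'E'
from h import *
a=snap('top','top3')['frame'][:,:,::-1];b=snap('scene','scene3')['frame'][:,:,::-1]
def c(im,x,y,w=130,h=130): return cv2.resize(np.clip(im[y:y+h,x:x+w].astype(float)*1.6,0,255).astype('uint8'),(390,390),interpolation=cv2.INTER_CUBIC)
cv2.imwrite('pics/z6.png',np.hstack([c(a,265,235),c(b,240,140)]))
s=env.get_state();print(s['tcp_pos'],s['joint_pos'],s['orientation'],s['clock'])
E
```

```text
[ 0.64500224 -0.28417723  0.24879704] [-5.28476847e-01  5.86979952e-01  4.65544819e-01  1.44958498e+00
 -6.63431841e-04 -5.77271776e-01] [-2.69421115e-04 -2.43950799e-02  9.99702334e-01 -2.23536026e-04] 6.7
```

View pics/z6.png

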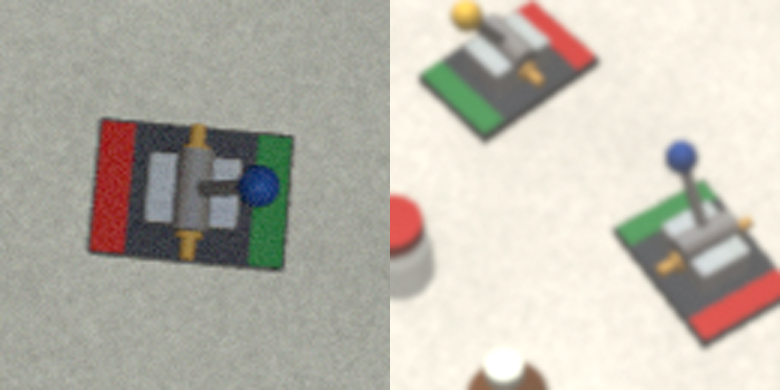

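View pics/scene3.png

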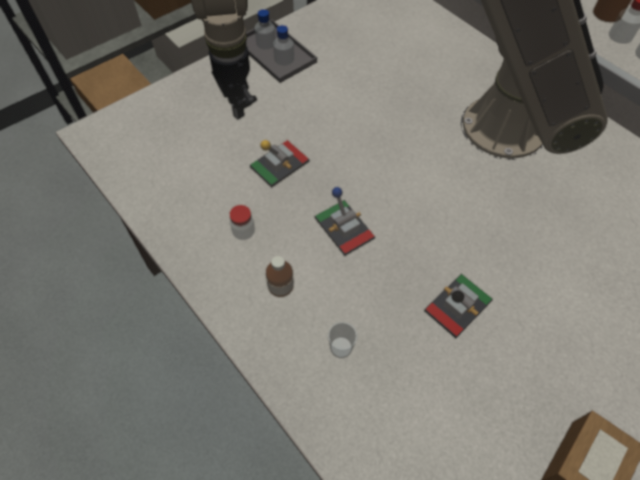

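Call:
move_arm --commands '[[[0,0.04,-0.5],[0,0,0],-1],[[0,0,-0.9],[0,0,0],-1],[[0,0,-0.9],[0,0,0],-1],[[0,0,-0.75],[0,0,0],-1],[[0,0,-0.3],[0,0,0],-1]]'

```text
clock: 7.2
tcp_pos: [0.6425, -0.2771, 0.1125]
orientation: [-0.003, -0.028, 1.0, 0.002]
wrist_force: [-0.4, 0.5, -0.5]
finger_gap: -0.0001
```

Call:
move_arm --commands '[[[-0.3,0,0],[0,0,0],-1],[[-0.3,-0.02,0],[0,0,0],-1],[[-0.1,-0.01,0],[0,0,0],-1],[[-0.1,0,0],[0,0,0],-1]]'

```text
clock: 7.6
tcp_pos: [0.6136, -0.2804, 0.1177]
orientation: [0.002, -0.027, 1.0, -0.0]
wrist_force: [7.2, 0.8, 2.6]
finger_gap: -0.0001
```

Call:
move_arm --commands '[[[-0.1,0,-0.02],[0,0,0],-1],[[-0.1,-0.01,-0.02],[0,0,0],-1],[[-0.1,0,0],[0,0,0],-1],[[-0.1,-0.01,0],[0,0,0],-1],[[-0.1,0,0],[0,0,0],-1]]'

```text
clock: 8.1
tcp_pos: [0.5945, -0.2817, 0.1166]
orientation: [0.002, -0.028, 1.0, -0.001]
wrist_force: [2.9, -0.5, 3.0]
finger_gap: -0.0004
```

Call:
move_arm --commands '[[[-0.1,0,0],[0,0,0],-1],[[-0.1,-0.01,0],[0,0,0],-1],[[-0.1,0,0],[0,0,0],-1],[[-0.1,0,0],[0,0,0],-1],[[-0.1,0,0],[0,0,0],-1]]'

```text
clock: 8.6
tcp_pos: [0.5714, -0.2814, 0.1141]
orientation: [-0.001, -0.027, 1.0, 0.0]
wrist_force: [-0.1, 0.1, 0.5]
finger_gap: -0.0001
```

```bash
python3 - <<'E'
from h import *
b=snap('scene','scene4')['frame'][:,:,::-1]
cv2.imwrite('pics/z7.png',cv2.resize(b[80:210,200:330],(520,520),interpolation=cv2.INTER_CUBIC))
s=env.get_state();print(s['tcp_pos'],s['wrist_force'],s['clock'])
E
```

```text
[ 0.57091457 -0.2813838   0.11415151] [0.36494386 0.969623   0.04396367] 8.65
```

View pics/z7.png

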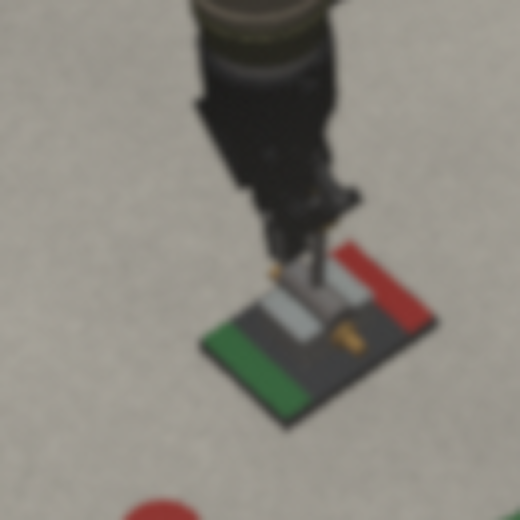

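The lever stem at about (318,260) of the crop leans to the red side and the force has dropped to zero, so it has snapped. I'll back off a little, rise and check.

Call:
move_arm --commands '[[[0.1,0,0.5],[0,0,0],-1],[[0,0,0.9],[0,0,0],-1],[[0,0,1],[0,0,0],-1],[[0,0,1],[0,0,0],-1],[[0.6,-0.6,0.3],[0,0,0],-1]]'

```text
clock: 9.15
tcp_pos: [0.6003, -0.3043, 0.2696]
orientation: [0.003, -0.028, 1.0, -0.002]
wrist_force: [0.7, 0.2, 0.5]
finger_gap: -0.0001
```

Call:
move_arm --commands '[[[0.3,-0.9,0],[0,0,0],-1],[[0.3,-0.9,0],[0,0,0],-1],[[0,-0.5,0],[0,0,0],-1],[[0,0,0],[0,0,0],-1]]'

```text
clock: 9.55
tcp_pos: [0.6238, -0.4008, 0.2606]
orientation: [-0.001, -0.025, 1.0, 0.0]
wrist_force: [-0.1, -0.1, -0.6]
finger_gap: -0.0001
```

```bash
python3 - <<'E'
from h import *
a=snap('top','top5')['frame'][:,:,::-1];b=snap('scene','scene5')['frame'][:,:,::-1]
def c(im,x,y,w=130,h=130): return cv2.resize(np.clip(im[y:y+h,x:x+w].astype(float)*1.6,0,255).astype('uint8'),(390,390),interpolation=cv2.INTER_CUBIC)
cv2.imwrite('pics/z8.png',np.hstack([c(a,390,235),c(b,240,120)]))
s=env.get_state();print(s['tcp_pos'],s['wrist_force'],s['clock'])
A=load('top0')['frame'].astype(int);B=a[:,:,::-1].astype(int)
# plate-shift check by phase correlation on regions without knob: green/red masks
def cen(im,x0,x1,y0,y1,ch):
    r=im[y0:y1,x0:x1]; o=[k for k in range(3) if k!=ch]
    m=(r[...,ch]>r[...,o].max(-1)+25); ys,xs=np.nonzero(m); return xs.mean().round(2)+x0,ys.mean().round(2)+y0,m.sum()
for nm,x0,x1,y0,y1 in (('blue',285,370,265,335),('yellow',420,490,255,340),('black',140,200,290,370),('jar',385,425,180,215)):
    for ch in (0,1):
        try: print(nm,ch,cen(A,x0,x1,y0,y1,ch),cen(B,x0,x1,y0,y1,ch))
        except Exception as e: print(nm,e)
E
```

```text
[ 0.6240568  -0.39780931  0.2617234 ] [-1.28169685  0.30605044 -0.21464836] 9.65
blue 0 (np.float64(301.63), np.float64(297.45), np.int64(444)) (np.float64(302.19), np.float64(296.91), np.int64(509))
blue 1 (np.float64(354.59000000000003), np.float64(301.36), np.int64(385)) (np.float64(354.87), np.float64(303.15), np.int64(313))
yellow 0 (np.float64(457.84000000000003), np.float64(322.65), np.int64(491)) (np.float64(457.25), np.float64(322.94), np.int64(466))
yellow 1 (np.float64(447.05), np.float64(271.04), np.int64(248)) (np.float64(453.11), np.float64(270.89), np.int64(376))
black 0 (np.float64(172.36), np.float64(304.18), np.int64(376)) (np.float64(172.39), np.float64(304.15), np.int64(376))
black 1 (np.float64(171.93), np.float64(357.47), np.int64(378)) (np.float64(171.52), np.float64(357.51), np.int64(411))
jar 0 (np.float64(403.67), np.float64(196.7), np.int64(491)) (np.float64(403.75), np.float64(196.63), np.int64(494))
jar 1 (np.float64(nan), np.float64(nan), np.int64(0)) (np.float64(nan), np.float64(nan), np.int64(0))<stdin>:10: RuntimeWarning: Mean of empty slice.
  ret = ret.dtype.type(ret / rcount)
```

View pics/z8.png

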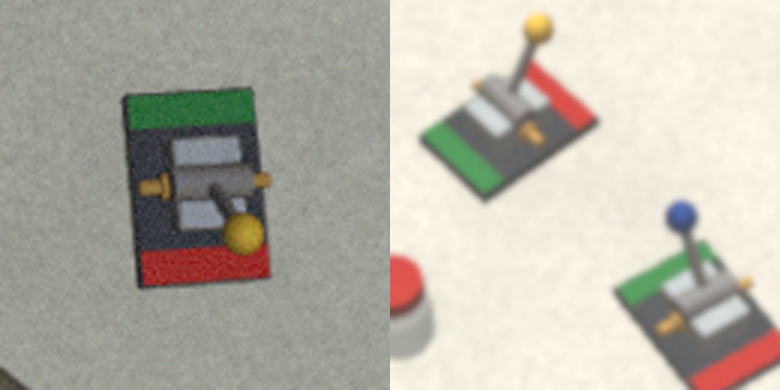

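View pics/top5.png

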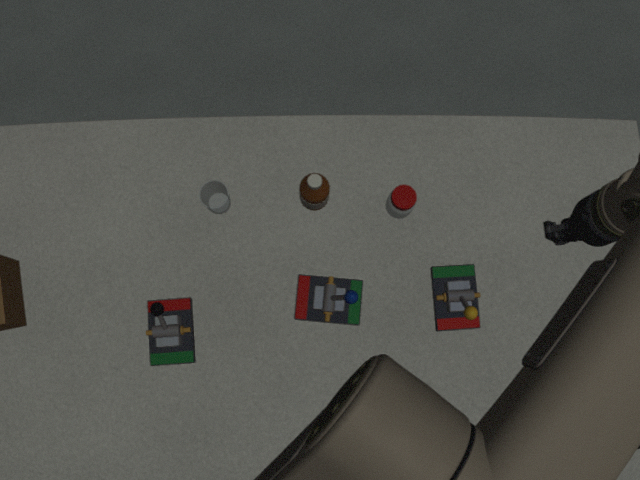

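```bash
python3 - <<'E'
from h import *
T=load('top5')
print(proj(T,(.5526-.038,-.2833-.0014,.103)), 'seen',(390+243/3,235+235/3)); print(proj(T,(.5524-.0039,-.0286-.0378,.103)),'seen',(265+259/3,235+187/3))
print(job.hand_in())
E
```

```text
[469.80329441 312.8027775 ] seen (471.0, 313.3333333333333)
[350.84425191 296.71561103] seen (351.3333333333333, 297.3333333333333)
the job is handed in; nothing more can be done
None
```

The changeover is done and handed in. I pushed the blue lever over to the green end (open) first, saw it there in both camera views, and only then pushed the yellow lever over to the red end (shut). Both were pushed with closed fingertips only, at 8 N sideways or less in the readings between moves.

- **Levers:** after the arm had withdrawn, both knobs sat within about 1.5 pixels (roughly 2–3 mm) of where a fully thrown lever should be, and the wrist force had dropped to noise.
- **Stands and glassware:** the strip colours I could compare before and after moved under 1 pixel, so the stands did not shift noticeably. The blue and yellow green strips could not be compared this way because a knob covers part of each in one of the two pictures. The black valve is still shut and its stand did not move. The jar was measured and had not moved; the bottle and beaker I checked only by eye in the last picture.
- **Correction on the way:** I first brought the gripper down beside the blue knob with the wide side of its linkage facing it. I turned it about 84° before any contact.

The clock stood at 9.65 s at my last reading, just before I handed in, and no check failed.

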